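Reset a worn screw slide to its pointer with the slack taken up

TASK

The rotor carriage on this slide has been wound past its pointer, and the worn screw has slack. With the crank only, gently wind the carriage back (anticlockwise from above) past the pointer until it just comes up against its rubber back stop, then wind it forward again (clockwise) until its index blade is level with the pointer's blade, finishing on a clockwise turn so that the slack stays taken up. Never force the crank against the stop, leave the other things on the bench alone, and let go at the end.

Things in the scene. Friction and masses are not known exactly. Their poses are not given: they have to be found in the camera images.
- unit: the fixed grey slide unit: a bed 350 x 100 x 30 mm along its x axis (from 60 mm behind to 290 mm ahead of its origin), with a 64 x 70 mm gear post 86 mm high at the origin that carries the crank. Origin: on the bench under the crank's upright turning axis (the z axis through this origin); x runs from the crank towards the carriage, z up.
- screw: steel flange (64 mm across, top 96 mm above the bench) of the screw under the crank, with an upright 6 mm brass peg 26 mm from the axis; origin on the unit's upright axis; its x axis points away from the peg. Clockwise from above drives the carriage forward (the unit's +x), 20 mm per turn (coarse thread). Moving it takes 3 to 4 N at the handle; it stays where it is left.
- crank: steel crank on the screw; origin on the upright axis 98 mm above the bench; x points along its arm to the handle, 48 mm out. It has 1.0 rad of free play on the screw (under 1 N) between two dogs that catch the peg. Driving clockwise, its x axis is in line with the screw's x; driving anticlockwise it is 1.0 rad anticlockwise of it. The play starts anywhere between.
- grip (a point): centre of the crank's upright black handle, 144 mm above the bench, 48 mm from the turning axis: 18 mm across, 46 mm high (120 to 166 mm above the bench), spinning freely on its pin, so the hand need not turn while going round. Nothing else within 110 mm of the axis is above 118 mm. Hold it lightly, 8 to 15 N; the squeeze of both fingers plus load must stay under 60 N.
- index (a point): tip of the steel index blade (2.5 mm thick, 50 mm above the bench) on the left (+y) side of the sliding carriage, a 100 x 90 mm aluminium plate carrying an alternator rotor; the carriage moves only along the unit's x, starts 13 to 19 mm ahead of its back stop and 2 to 14 mm ahead of the pointer.
- mark (a point): tip of the matching fixed steel blade on the pointer clamp beside the bed, facing the index blade across a 2 mm gap; axes parallel to the unit's. 5 to 11 mm ahead of where the index is when the carriage is at the back stop.
- stop (a point): rubber face of the back stop on the unit. The carriage touches it when the index is 50 mm ahead of it along the unit's x. Felt at the handle: under 3 N with the crank at rest before the stop, then about 7 N more per 0.05 rad. It must truly be touched (6 to 15 N), but 0.5 mm of crushing (0.16 rad, 20 N) spoils it. Measured positions are not good enough: feel it.
- carriage: the sliding carriage with the rotor (100 x 90 mm plate, rotor top 113 mm above the bench, 155 to 190 mm ahead of the crank's axis); origin on the bench plane under its middle. Not to be touched.
- pointer: the fixed clamp, 26 x 16 x 50 mm, that carries the pointer blade; origin on the bench 1 mm ahead of the blade's tip along y. Not to be touched.
- tin: a closed tin, 80 mm across and 85 mm high, bystander; origin at the centre of its underside
- driver: a screwdriver lying on the bench, 200 mm long, bystander; origin under it
- bearing: a steel ball bearing, 52 mm across and 15 mm high, lying flat, bystander; origin at the centre of its underside
- bin: a small blue open bin, 120 x 90 x 50 mm, bystander; origin at the centre of its underside

How it is judged (in metres and radians):
On the way:
1. the carriage is wound back past the pointer until it touches its back stop (within 0.2 mm) (x of index in the frame of stop below 0.0502 m), for 0.1 s.
At the end, for the whole second after the job is handed in: after having been at the back stop, the index blade is level with the pointer blade within 1.5 mm, the crank rests against its clockwise-driving side (within 0.2 rad), and crank and carriage are at rest (x of index in the frame of mark between -0.0015 and 0.0015 m and angle between the x axis of crank and the x axis of screw, either way round below 0.2 rad and angular speed of crank below 0.05 rad/s and linear speed of carriage below 0.002 m/s); the robot touches nothing.
It fails at once if the carriage is forced into the rubber stop by more than 0.5 mm (about 20 N at the handle) (x of index in the frame of stop below 0.0495 m).
It fails at once if the handle is squeezed or pushed roughly (forces on the crank adding up to more than 60 N) (contact force between any of the fingers, the arm and crank above 60 N).
It fails at once if the carriage or the pointer is touched (contact force between any of the fingers, the arm and carriage above 2 N or contact force between any of the fingers, the arm and pointer above 2 N).
It fails at once if a bystander is moved by more than 20 mm (distance of any of tin, driver, bearing, bin from where it was at the start of the episode above 0.02 m).
It also fails if it takes over 61 s, if anything falls off the work surface, if the arm or the gripper's body presses on something with over 40 N, if the wrist force passes 120 N, or if a joint passes its speed limit or range.

ROBOT

A 6-joint arm with a two-finger parallel gripper is mounted at the origin on the work surface. World frame = base frame: x ahead of the robot, y to its left, z up, the work surface at z = 0. Lengths are in mm, angles in degrees, forces in N, time in s.
With the tool pointing down it reaches from about 350 to 1000 mm from the base axis. Payload 7.1 kg.
Tool frame: the origin (TCP) lies midway between the tips of the shut fingers; the grasp point (between the pads) lies 19 mm behind it (hold_point_z is the distance from the TCP to the grasp point, in mm); y points along the fingers, z is the direction in which the jaws open and shut, and the axes are right-handed (so a half turn about y gives the same grasp; the last joint's range is limited). The gripper opens to 85 mm and grips with 20 to 120 N. Pads are 22 mm wide; open, the fingers measure 114 mm over their backs; the gripper's body (76 mm by 85 mm) begins 54 mm behind the grasp point. The pads swing forward as they close: fully open they stand 13 mm farther back than shut.
Start: joints at [62.452, 24.242, 93.386, -0, 62.372, -1.089], TCP at [278.443, 559.531, 231.319] pointing down, gripper open.
Joint ranges: [-172.04, 172.04], [-51.8, 120.97], [4.93, 147.93], [-75.15, 255.16], [6.16, 154.13], [-145.62, 145.62]. Speed limits (degrees/s): [136.94, 136.94, 172.46, 180, 180, 180].

INTERFACE

Orientations are given as a 3x3 rotation matrix whose columns are the frame's x, y, z axes.
In Python, from plant import * gives the robot as it stands.
- The arm moves only by the tool drive_tool, never from a script. Its argument "motion" is a list of rows, each a list of 2 entries, a list of its own where there are three numbers: the shift along the tool's x, y, z in m, then the turn about the tool's y in degrees. A call has 1 to 5 rows; each row shifts and turns the commanded pose from where the row before left it, along the tool's axes as they then stand; what a row does not reach is not made up. A row lasts 1/10 s, in which the tool goes at most 50 mm and 8.59 degrees, less where a joint would pass 70% of its speed; a pose out of reach is approached as far as the arm can. A call with a gripper value outside its range is refused whole. "jaw" is the opening, from 0 (shut) to 1 (fully open), set as the call begins (left out, the last holds). The fingers move at their own pace and stop on an object; "newtons" is the grip in N (left out, the last holds). Time passes only in rows, so rows that do not move let the fingers close. It gives the time, the measured TCP pose, the force and the opening at its end, in the units of the state.
- get_obs(): the state, without advancing time (a new reading comes with each control period).
- get_image(name): name is "scene" or "top" or "wrist"; returns a dict with "image" (480x640x3 uint8, red, green, blue), "depth" (480x640 float32, mm along the optical axis (not along the pixel's ray), 0 where there is no reading), "mtx" (3x3 intrinsics, pixels), "dist_coeffs" ([k1, k2, p1, p2, k3] as OpenCV has them; the pictures are not rectified), "R" (3x3) and "t" (3): a world point X has camera coordinates R X + t; the wrist camera has in their place "T_tool_cam" (4x4, takes a point from camera to tool coordinates, whose origin is the TCP and whose axes are the tool frame's). Camera axes: x right, y down, z forward; pixel columns grow to the right and rows downward; lengths in mm; the calibration is good to about 2 mm. A picture is of the moment at which its call begins: read the wrist's pose just before it.
- sign_off(): hands the job in, once; it reports no verdict.
The state is a dict: "time_s": time; "qpos": joint angles; "dq": joint speeds; "tau": joint torques, N m; "tool_pos": TCP position; "ee_rot": TCP orientation; "wrist_force": force on the tool from outside, world axes, zero at the start; "moment": the same for the moment, N m; "grip_width": finger opening in mm.
Only numpy, scipy, OpenCV 4.12 (cv2) and the standard library are available. Lean on these libraries where they do the work, as an engineer would, in place of code of your own. Each camera call takes 0.05 s, during which the arm holds its last target. There are 200 camera calls.

## Working session

There is one attempt and no reset: what is moved stays moved. The work goes in short steps, Python scripts to look and compute and a tool call to move; the robot and the scene stay as the last step left them, time stands still between calls to the robot, and variables do not carry over. Pictures are saved under pics/ and viewed, about 8 in all and at most 12, crops included, and the job is handed in when it is done.

Besides the shell and the picture viewer there is one more tool, called in YAML: its name, and indented under it one key for each argument. drive_tool: Moves the arm, as the interface text tells. Its arguments: {"type":"object","properties":{"motion":{"type":"array"},"jaw":{"type":"number"},"newtons":{"type":"number"}},"required":["motion"]}

```bash
ls; mkdir -p pics; python3 - <<'E'
from plant import *
import cv2,numpy as np
o=get_obs();print({k:np.round(v,3).tolist() for k,v in o.items()})
ims=[]
for n in("scene","top"):
    d=get_image(n);np.savez(f"{n}.npz",**d);cv2.imwrite(f"pics/{n}0.png",d["image"][:,:,::-1])
E
```

```text
pics
{'time_s': 0.0, 'qpos': [62.454, 24.283, 93.433, -0.0, 62.372, -1.088], 'dq': [-0.095, 0.089, -0.05, -0.011, 0.1, 0.009], 'tau': [-0.003, -55.738, -28.174, -0.0, 0.007, -0.0], 'tool_pos': [278.181, 559.056, 230.547], 'ee_rot': [[0.895, -0.001, 0.446], [-0.446, -0.001, 0.895], [-0.0, -1.0, -0.002]], 'wrist_force': [-0.646, -0.116, 0.289], 'moment': [-0.016, 0.052, 0.033], 'grip_width': 85.686}
```

View pics/top0.png

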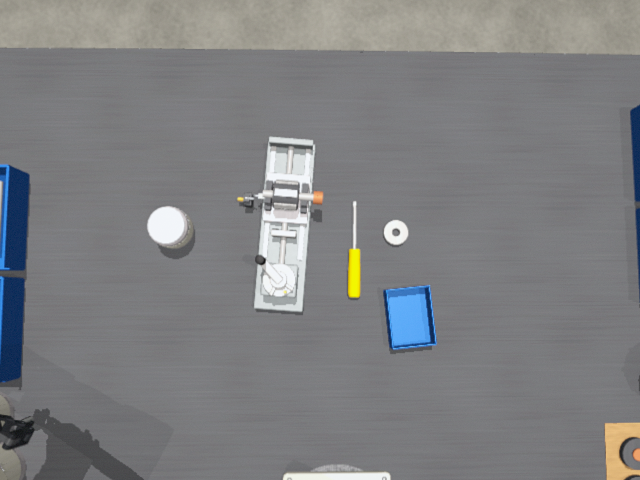

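View pics/scene0.png

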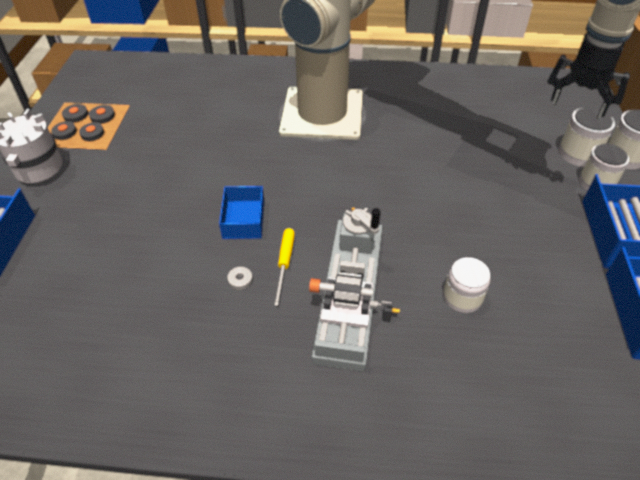

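The top view shows the unit with its crank hub near (278,281), black handle top at (260,259), carriage near (287,196) and pointer clamp near (247,200). The bed corners are (269,138), (314,142), (302,312) and (255,308). The scene view agrees.

```bash
cat > h.py <<'E'
import numpy as np,cv2
def cloud(d,T=None):
    "world points of every pixel (HxWx3); T = world<-cam for the wrist"
    h,w=d["depth"].shape;u,v=np.meshgrid(np.arange(w),np.arange(h))
    p=cv2.undistortPoints(np.stack([u,v],-1).reshape(-1,1,2).astype(float),d["mtx"],d["dist_coeffs"]).reshape(-1,2)
    z=d["depth"].reshape(-1,1);c=np.hstack([p*z,z])
    W=(c-d["t"])@d["R"] if T is None else c@T[:3,:3].T+T[:3,3]
    return W.reshape(h,w,3)
def wristT(d,o):
    T=np.eye(4);T[:3,:3]=o["ee_rot"];T[:3,3]=o["tool_pos"];return T@d["T_tool_cam"]
E
python3 - <<'E'
from h import *
for n in("scene","top"):
    d=dict(np.load(n+".npz"));W=cloud(d);im=d["image"].astype(int)
    ctr=(-d["R"].T@d["t"]);print(n,"cam",ctr.round())
    reg=(W[...,0]>300)&(W[...,0]<800)&(W[...,1]>0)&(W[...,1]<250)&(d["depth"]>0)
    k=reg&(im.max(-1)<45)&(W[...,2]>115)&(W[...,2]<180);P=W[k];print("handle",k.sum(),P.min(0).round(1),P.max(0).round(1),np.median(P,0).round(1))
    t=k&(W[...,2]>160);print("top",t.sum(),W[t].mean(0).round(1))
    b=reg&(W[...,2]>24)&(W[...,2]<36);r=cv2.minAreaRect(W[b][:,:2].astype(np.float32));print("bed",b.sum(),r,W[b][:,2].mean())
    b=reg&(W[...,2]>92)&(W[...,2]<100);print("flange",b.sum(),(W[b].min(0)/2+W[b].max(0)/2).round(1))
d=dict(np.load("top.npz"));W=cloud(d)
for u,v in((269,139),(313,143),(301,310),(257,307),(278,281),(260,259),(247,200)):print(u,v,W[v,u].round(1))
E
```

```text
scene cam [1286.  106.  935.]
handle 113 [529.7 140.5 125. ] [544.2 154.2 169.4] [540.  147.6 152.7]
top 41 [537.6 147.2 164.9]
bed 2296 ((615.0962524414062, 132.79159545898438), (152.15093994140625, 352.08807373046875), 85.75611114501953) 30.305340889571475
flange 461 [584.2  89.6  96. ]
top cam [ 466.   64. 1280.]
handle 8 [525.1 141.1 138.9] [532.7 146.2 166.9] [527.9 142.9 159.7]
top 3 [527.8 144.1 163.1]
bed 3602 ((613.4598388671875, 135.09616088867188), (152.34507751464844, 348.2658386230469), 85.66203308105469) 30.06121141217469
flange 681 [580.9  91.   96. ]
269 139 [780.9 139.6  70.2]
313 143 [790.1  50.    3.7]
301 310 [436.7  74.4  25. ]
257 307 [442.9 163.9  27.9]
278 281 [493.7 117.5 113.9]
260 259 [532.4 148.  167.6]
247 200 [659.2 184.3  51.5]
```

```bash
python3 - <<'E'
from h import *
from plant import *
d=get_image("wrist");print(np.round(d["T_tool_cam"],3),np.round(d["mtx"],1))
for n in("scene","top"):
    d=dict(np.load(n+".npz"));W=cloud(d)
    reg=(W[...,0]>400)&(W[...,0]<800)&(W[...,1]>30)&(W[...,1]<200)&(d["depth"]>0)
    for a,b in((92,97.5),(98,116)):
        k=reg&(W[...,2]>a)&(W[...,2]<b)&(np.hypot(W[...,0]-495,W[...,1]-115)<50);print(n,a,k.sum(),W[k].min(0).round(1),W[k].max(0).round(1),cv2.minEnclosingCircle(W[k][:,:2].astype(np.float32)))
    # bed side edges, yaw
    k=reg&(W[...,2]>20)&(W[...,2]<36)
    for s in(1,-1):
        xs=np.arange(450,760,8);e=[]
        for x in xs:
            q=W[k&(abs(W[...,0]-x)<4)][:,1];e.append((np.quantile(q,.97) if s>0 else np.quantile(q,.03)) if len(q)>3 else np.nan)
        e=np.array(e);g=np.isfinite(e);f=np.polyfit(xs[g],e[g],1)
        r=abs(e-np.polyval(f,xs));g&=r<4;f=np.polyfit(xs[g],e[g],1);print(s,g.sum(),"yaw",np.degrees(np.arctan(f[0])),"y at 495",np.polyval(f,495))
E
```

```text
[[-1.0000e-03  9.6600e-01  2.5900e-01 -6.5643e+01]
 [-1.0000e-03 -2.5900e-01  9.6600e-01 -1.4292e+02]
 [ 1.0000e+00  1.0000e-03  1.0000e-03 -5.6700e-01]
 [ 0.0000e+00  0.0000e+00  0.0000e+00  1.0000e+00]] [[371.9   0.  317.8]
 [  0.  371.9 235.5]
 [  0.    0.    1. ]]
scene 92 218 [471.2  84.   92.2] [532.4 139.8  97.5] ((499.7098693847656, 115.84587860107422), 32.8335075378418)
scene 98 184 [470.3  86.   98. ] [536.9 139.9 116. ] ((506.1759033203125, 116.0380859375), 38.94989013671875)
1 35 yaw -4.246100141196396 y at 495 164.36038750530795
-1 9 yaw -2.604314499020699 y at 495 67.89643701676292
top 92 364 [467.2  87.5  92.1] [529.1 147.5  97.5] ((497.779541015625, 117.7483901977539), 31.708650588989258)
top 98 269 [467.2  87.4  98. ] [530.  150.2 116. ] ((501.0135803222656, 120.16401672363281), 36.78196716308594)
1 32 yaw -4.3467287860728225 y at 495 166.13984735009842
-1 18 yaw -3.909834235965013 y at 495 69.52556197331475
```

drive_tool:
  motion:
    - [[0,0,0],-7.4]
    - [[0,0,0],-7.4]
    - [[0,0,0],-7.4]
    - [[0.028,0,-0.03],0]
    - [[0.028,0,-0.03],0]
  jaw: 1

```text
time_s: 0.65
tool_pos: [329.6, 495.2, 230.9]
ee_rot: [[0.997, -0.0, 0.072], [-0.072, -0.0, 0.997], [-0.0, -1.0, -0.0]]
wrist_force: [0.4, -0.2, 0.3]
grip_width: 85.0
```

drive_tool:
  motion:
    - [[0.024,0,-0.035],0]
    - [[0.024,0,-0.035],0]
    - [[0.024,0,-0.035],0]
    - [[0.024,0,-0.035],0]
    - [[0.024,0,-0.035],0]

```text
time_s: 1.15
tool_pos: [437.0, 310.5, 231.2]
ee_rot: [[0.997, -0.0, 0.074], [-0.074, -0.0, 0.997], [-0.0, -1.0, -0.0]]
wrist_force: [-0.0, 0.1, 0.2]
grip_width: 85.7
```

drive_tool:
  motion:
    - [[0.023,0,-0.032],0]
    - [[0.023,0,-0.032],0]
    - [[0.023,0,-0.032],0]
    - [[0.023,0,-0.031],0]
    - [[0.018,0,-0.028],0]

```text
time_s: 1.65
tool_pos: [535.6, 147.6, 231.2]
ee_rot: [[0.997, 0.0, 0.075], [-0.075, -0.0, 0.997], [0.0, -1.0, -0.0]]
wrist_force: [-0.4, 0.9, 0.3]
grip_width: 85.6
```

```bash
cat > snap.py <<'E'
import sys
from h import *
from plant import *
o=get_obs();d=get_image("wrist");T=wristT(d,o)
n=sys.argv[1];np.savez(n+".npz",T=T,**d);cv2.imwrite(f"pics/{n}.png",d["image"][:,:,::-1])
print(np.round(o["time_s"],2),np.round(o["tool_pos"],1),np.round(o["wrist_force"],1),o["grip_width"])
E
python3 snap.py w1
```

```text
1.65 [535.6 147.6 231.2] [-0.4  0.9  0.3] 85.59960421039682
```

View pics/w1.png

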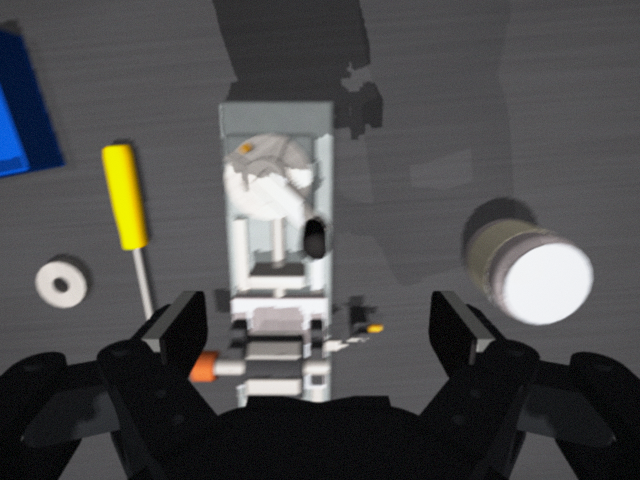

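The wrist view has the unit upright in the picture. The handle is at (315,238), the hub about (270,180), the brass peg at (245,148), and the two blades about (345,344), clear of the fingers.

```bash
python3 - <<'E'
from h import *
d=dict(np.load("w1.npz"));W=cloud(d,d["T"]);im=d["image"].astype(int);print("cam",d["T"][:3,3].round(1))
box=np.zeros(im.shape[:2],bool);box[205:265,290:335]=1
k=box&(im.max(-1)<60)&(d["depth"]>0)&(W[...,2]>110);print("handle",k.sum(),W[k].min(0).round(1),W[k].max(0).round(1))
t=k&(W[...,2]>162);print("top",t.sum(),W[t].mean(0).round(1),cv2.minEnclosingCircle(W[t][:,:2].astype(np.float32)))
box[:]=0;box[120:235,215:325]=1
for a,b in((93,97.2),(98,101),(101,108),(108,118)):
    k=box&(W[...,2]>a)&(W[...,2]<b)&(d["depth"]>0);print(a,k.sum(),W[k].min(0).round(1),W[k].max(0).round(1),cv2.minEnclosingCircle(W[k][:,:2].astype(np.float32)))
k=box&(im[...,0]>150)&(im[...,2]<90)&(im[...,0]-im[...,2]>70);print("peg",k.sum(),W[k].mean(0).round(1))
# yaw from bed sides
k=(W[...,2]>26)&(W[...,2]<34)&(d["depth"]>0);ys=[]
for r in range(105,300,5):
    c=np.where(k[r,200:345])[0]+200
    if len(c):ys.append((W[r,c[0]],W[r,c[-1]]))
ys=np.array(ys)
for j in(0,1):
    f=np.polyfit(ys[:,j,0],ys[:,j,1],1);print("yaw",np.degrees(np.arctan(f[0])),np.polyval(f,495))
c=im[315:375,315:395].astype(np.uint8)[:,:,::-1]
cv2.imwrite("pics/c1.png",cv2.resize(c,None,fx=8,fy=8,interpolation=cv2.INTER_CUBIC))
E
```

```text
cam [469.9 152.2 374.1]
handle 706 [522.4 139.4 127.4] [539.1 152.2 168.1]
top 507 [530.2 146.  165.9] ((530.6688842773438, 147.340087890625), 8.54395580291748)
93 2771 [464.4  83.9  93.2] [527.5 146.8  97.2] ((496.03948974609375, 115.25740814208984), 31.934873580932617)
98 32 [470.2  87.   98. ] [526.4 142.9 100.7] ((496.1786193847656, 114.84851837158203), 30.569414138793945)
101 499 [466.2  87.2 101. ] [523.7 151.4 107.9] ((500.9222106933594, 119.55554962158203), 39.18002700805664)
108 1704 [469.5  90.1 108. ] [532.7 152.8 118. ] ((501.5135498046875, 121.32546997070312), 39.36527633666992)
peg 41 [474.2 101.1 105. ]
yaw -4.275801292241591 66.03281567263714
yaw -4.338865372388895 164.96687062444568
```

View pics/c1.png

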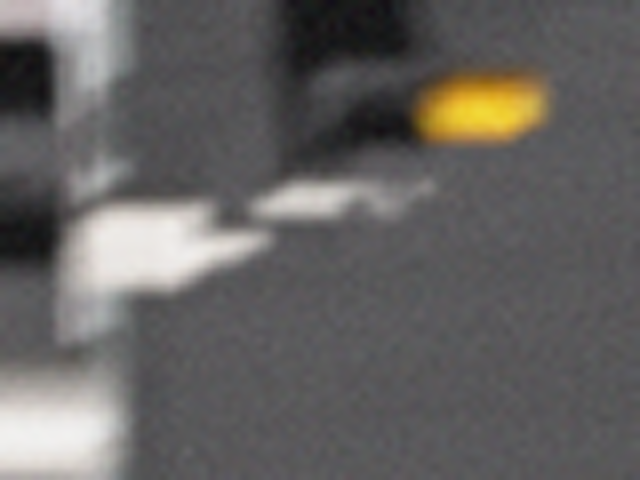

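The crop shows the bright index blade tip at crop (245,242), i.e. pixel (345,345), and the pointer blade's left tip at crop (255,205), i.e. (347,340.5). The index is a few mm ahead of the pointer. The measured geometry fits the given sizes: crank radius 47 mm and peg radius 26 mm.

drive_tool:
  motion:
    - [[-0.0045,0.02,-0.0005],0]
    - [[0,0.025,0],0]
    - [[0,0.025,0],0]
    - [[0,0.02,0],0]
    - [[0,0.014,0],0]

```text
time_s: 2.2
tool_pos: [529.3, 149.1, 125.7]
ee_rot: [[0.997, -0.002, 0.074], [-0.074, -0.0, 0.997], [-0.002, -1.0, -0.001]]
wrist_force: [-0.4, -0.1, -0.5]
grip_width: 85.4
```

drive_tool:
  motion:
    - [[0,0,0],0]
    - [[0,0,0],0]
    - [[0,0,0],0]
    - [[0,0,0],0]
    - [[0,0,0],0]
  jaw: 0.35
  newtons: 20

```text
time_s: 2.7
tool_pos: [530.6, 149.3, 128.1]
ee_rot: [[0.997, 0.001, 0.074], [-0.074, 0.0, 0.997], [0.001, -1.0, 0.0]]
wrist_force: [-0.4, -0.0, 0.5]
grip_width: 29.8
```

```bash
cat >> h.py <<'E'
YAW=np.radians(-4.3);UX=np.array([np.cos(YAW),np.sin(YAW)]);UY=np.array([-UX[1],UX[0]])
def onplane(d,T,uv,z):
    p=cv2.undistortPoints(np.array(uv,float).reshape(-1,1,2),d["mtx"],d["dist_coeffs"]).reshape(-1,2)
    r=np.hstack([p,np.ones((len(p),1))])@T[:3,:3].T;c=T[:3,3];return c+r*((z-c[2])/r[:,2])[:,None]
HUB=np.array([496,115.3])
E
python3 - <<'E'
from h import *
d=dict(np.load("w1.npz"))
P=onplane(d,d["T"],[(344.2,345.2),(347.5,340.3)],50)[:,:2]-HUB;print(P@UX,P@UY)
E
python3 snap.py w2
```

```text
[169.62617929 164.22505418] [61.11445241 64.23312057]
2.7 [530.6 149.3 128.1] [-0.4 -0.   0.5] 29.801569969675448
```

View pics/w2.png

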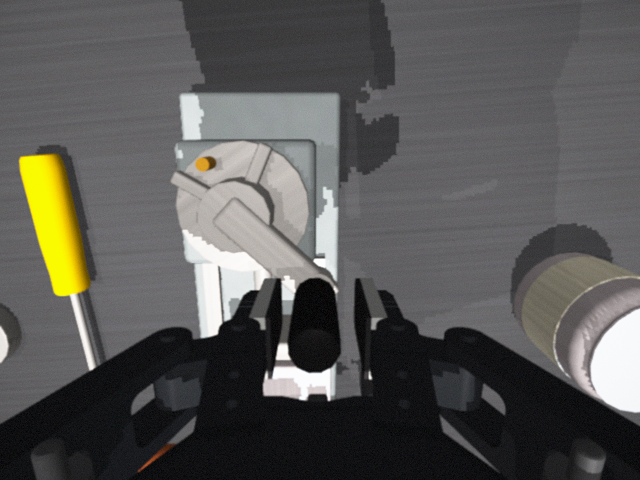

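The handle (316,325) stands midway between the pads, so I close gently. I try 12 N first, the range given for the handle.

drive_tool:
  motion:
    - [[0,0,-0.001],0]
    - [[0,0,0],0]
    - [[0,0,0],0]
  jaw: 0
  newtons: 12

```text
time_s: 3.05
tool_pos: [530.3, 148.2, 127.7]
ee_rot: [[0.997, 0.001, 0.074], [-0.074, 0.0, 0.997], [0.001, -1.0, 0.0]]
wrist_force: [-0.9, 0.4, 2.9]
grip_width: 17.3
```

```bash
cat > arc.py <<'E'
import sys,numpy as np
a,st,n=map(float,sys.argv[1:4]);r=48
A=np.radians(a+st*np.arange(int(n)+1));D=np.round(r*np.diff(np.c_[np.cos(A),np.sin(A)].round(6),axis=0)/1e3,4)
for i in range(0,len(D),5):print(f"{a+st*i:.0f}->",[[[x,0,z],0] for x,z in D[i:i+5].tolist()])
E
python3 arc.py 48 10 26
```

```text
48-> [[[-0.0067, 0, 0.005], 0], [[-0.0075, 0, 0.0038], 0], [[-0.008, 0, 0.0024], 0], [[-0.0083, 0, 0.001], 0], [[-0.0084, 0, -0.0004], 0]]
98-> [[[-0.0082, 0, -0.0019], 0], [[-0.0077, 0, -0.0033], 0], [[-0.007, 0, -0.0046], 0], [[-0.0061, 0, -0.0057], 0], [[-0.005, 0, -0.0067], 0]]
148-> [[[-0.0038, 0, -0.0075], 0], [[-0.0024, 0, -0.008], 0], [[-0.001, 0, -0.0083], 0], [[0.0004, 0, -0.0084], 0], [[0.0019, 0, -0.0082], 0]]
198-> [[[0.0033, 0, -0.0077], 0], [[0.0046, 0, -0.007], 0], [[0.0057, 0, -0.0061], 0], [[0.0067, 0, -0.005], 0], [[0.0075, 0, -0.0038], 0]]
248-> [[[0.008, 0, -0.0024], 0], [[0.0083, 0, -0.001], 0], [[0.0084, 0, 0.0004], 0], [[0.0082, 0, 0.0019], 0], [[0.0077, 0, 0.0033], 0]]
298-> [[[0.007, 0, 0.0046], 0]]
```

drive_tool:
  motion:
    - [[-0.0067,0,0.005],0]
    - [[-0.0075,0,0.0038],0]
    - [[-0.008,0,0.0024],0]
    - [[-0.0083,0,0.001],0]
    - [[-0.0084,0,-0.0004],0]

```text
time_s: 3.55
tool_pos: [492.5, 163.7, 127.8]
ee_rot: [[0.997, 0.003, 0.074], [-0.074, 0.001, 0.997], [0.003, -1.0, 0.001]]
wrist_force: [4.6, 1.9, 2.7]
grip_width: 17.6
```

```bash
cat > st.py <<'E'
from h import *
from plant import *
o=get_obs();p=np.array(o["tool_pos"][:2])-HUB;f=np.array(o["wrist_force"])
e=p/np.hypot(*p);t=np.array([-e[1],e[0]])
print(f"t={o['time_s']:.2f} ang={np.degrees(np.arctan2(p@UY,p@UX))%360:.1f} r={np.hypot(*p):.1f} z={o['tool_pos'][2]:.1f} F_tan={f[:2]@t:.1f} F_rad={f[:2]@e:.1f} Fz={f[2]:.1f} grip={o['grip_width']:.1f}")
E
python3 st.py
```

```text
t=3.55 ang=98.5 r=48.5 z=127.8 F_tan=-4.7 F_rad=1.5 Fz=2.7 grip=17.6
```

drive_tool:
  motion:
    - [[-0.0082,0,-0.0019],0]
    - [[-0.0077,0,-0.0033],0]
    - [[-0.007,0,-0.0046],0]
    - [[-0.0061,0,-0.0057],0]
    - [[-0.005,0,-0.0067],0]

```text
time_s: 4.05
tool_pos: [455.7, 143.8, 127.6]
ee_rot: [[0.997, 0.0, 0.074], [-0.074, 0.001, 0.997], [-0.0, -1.0, 0.001]]
wrist_force: [0.1, 3.1, 5.1]
grip_width: 17.2
```

```bash
python3 st.py
```

```text
t=4.05 ang=149.0 r=49.3 z=127.6 F_tan=-2.6 F_rad=1.7 Fz=5.1 grip=17.2
```

drive_tool:
  motion:
    - [[-0.0038,0,-0.0075],0]
    - [[-0.0024,0,-0.008],0]
    - [[-0.001,0,-0.0083],0]
    - [[0.0004,0,-0.0084],0]
    - [[0.0019,0,-0.0082],0]

```text
time_s: 4.55
tool_pos: [448.1, 103.5, 127.5]
ee_rot: [[0.997, 0.0, 0.074], [-0.074, 0.001, 0.997], [0.0, -1.0, 0.001]]
wrist_force: [2.3, 4.6, 5.0]
grip_width: 17.3
```

```bash
python3 st.py
```

```text
t=4.55 ang=198.2 r=49.3 z=127.5 F_tan=-4.0 F_rad=-3.3 Fz=5.0 grip=17.3
```

drive_tool:
  motion:
    - [[0.0033,0,-0.0077],0]
    - [[0.0046,0,-0.007],0]
    - [[0.0057,0,-0.0061],0]
    - [[0.0067,0,-0.005],0]
    - [[0.0075,0,-0.0038],0]

```text
time_s: 5.05
tool_pos: [473.4, 72.3, 127.4]
ee_rot: [[0.997, -0.001, 0.075], [-0.075, 0.001, 0.997], [-0.001, -1.0, 0.001]]
wrist_force: [-0.5, 8.3, 5.8]
grip_width: 17.4
```

```bash
python3 st.py
```

```text
t=5.05 ang=246.6 r=48.6 z=127.4 F_tan=-4.3 F_rad=-7.1 Fz=5.8 grip=17.4
```

drive_tool:
  motion:
    - [[0.008,0,-0.0024],0]
    - [[0.0083,0,-0.001],0]
    - [[0.0084,0,0.0004],0]
    - [[0.0082,0,0.0019],0]

```text
time_s: 5.45
tool_pos: [505.1, 68.4, 127.3]
ee_rot: [[0.997, -0.004, 0.075], [-0.075, 0.0, 0.997], [-0.004, -1.0, 0.0]]
wrist_force: [-4.6, 3.1, 9.9]
grip_width: 17.4
```

```bash
python3 st.py; python3 snap.py w3; python3 arc.py 288 5 30; python3 - <<'E'
import cv2
c=cv2.imread("pics/w3.png");cv2.imwrite("pics/w3.png",c)
E
```

```text
t=5.45 ang=285.3 r=47.7 z=127.3 F_tan=-3.9 F_rad=-3.9 Fz=9.9 grip=17.4
5.45 [505.1  68.4 127.3] [-4.6  3.1  9.9] 17.41232477682151
288-> [[[0.0039, 0, 0.0015], 0], [[0.0038, 0, 0.0018], 0], [[0.0036, 0, 0.0021], 0], [[0.0034, 0, 0.0024], 0], [[0.0032, 0, 0.0027], 0]]
313-> [[[0.0029, 0, 0.003], 0], [[0.0027, 0, 0.0032], 0], [[0.0024, 0, 0.0035], 0], [[0.0021, 0, 0.0036], 0], [[0.0017, 0, 0.0038], 0]]
338-> [[[0.0014, 0, 0.0039], 0], [[0.001, 0, 0.0041], 0], [[0.0007, 0, 0.0041], 0], [[0.0003, 0, 0.0042], 0], [[-0.0, 0, 0.0042], 0]]
363-> [[[-0.0004, 0, 0.0042], 0], [[-0.0008, 0, 0.0041], 0], [[-0.0011, 0, 0.004], 0], [[-0.0015, 0, 0.0039], 0], [[-0.0018, 0, 0.0038], 0]]
388-> [[[-0.0021, 0, 0.0036], 0], [[-0.0024, 0, 0.0034], 0], [[-0.0027, 0, 0.0032], 0], [[-0.003, 0, 0.0029], 0], [[-0.0032, 0, 0.0027], 0]]
413-> [[[-0.0035, 0, 0.0024], 0], [[-0.0036, 0, 0.0021], 0], [[-0.0038, 0, 0.0017], 0], [[-0.0039, 0, 0.0014], 0], [[-0.0041, 0, 0.001], 0]]
```

View pics/w3.png

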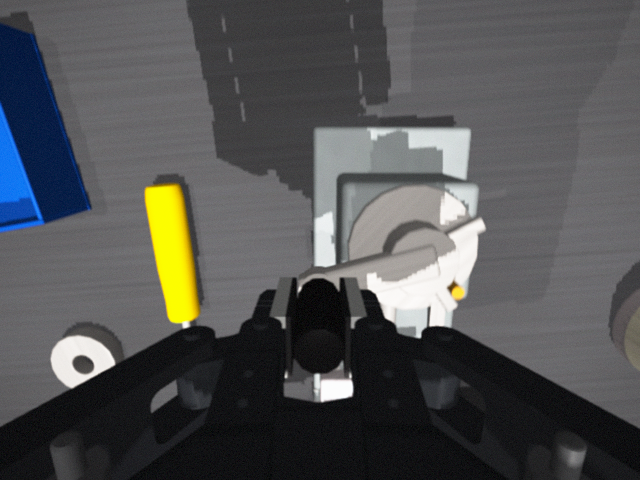

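The handle is held well at (318,325), and the peg at (457,292) now sits against the anticlockwise-driving dog.

drive_tool:
  motion:
    - [[0.0039,-0.0005,0.0015],0]
    - [[0.0038,0,0.0018],0]
    - [[0.0036,0,0.0021],0]
    - [[0.0034,0,0.0024],0]
    - [[0.0032,0,0.0027],0]

```text
time_s: 6.0
tool_pos: [523.4, 77.0, 127.5]
ee_rot: [[0.997, -0.004, 0.074], [-0.074, -0.001, 0.997], [-0.004, -1.0, -0.001]]
wrist_force: [-3.8, -2.0, 7.3]
grip_width: 17.2
```

```bash
python3 st.py; python3 arc.py 313 3 30|tr -d '\n' | sed 's/->/\n/g'
```

```text
t=6.00 ang=309.9 r=47.1 z=127.5 F_tan=-4.2 F_rad=-0.6 Fz=7.3 grip=17.2
313
 [[[0.0018, 0, 0.0018], 0], [[0.0017, 0, 0.0019], 0], [[0.0016, 0, 0.0019], 0], [[0.0015, 0, 0.002], 0], [[0.0014, 0, 0.0021], 0]]328
 [[[0.0013, 0, 0.0022], 0], [[0.0012, 0, 0.0022], 0], [[0.001, 0, 0.0023], 0], [[0.0009, 0, 0.0023], 0], [[0.0008, 0, 0.0024], 0]]343
 [[[0.0007, 0, 0.0024], 0], [[0.0005, 0, 0.0025], 0], [[0.0004, 0, 0.0025], 0], [[0.0003, 0, 0.0025], 0], [[0.0002, 0, 0.0025], 0]]358
 [[[0.0, 0, 0.0025], 0], [[-0.0001, 0, 0.0025], 0], [[-0.0002, 0, 0.0025], 0], [[-0.0004, 0, 0.0025], 0], [[-0.0005, 0, 0.0025], 0]]373
 [[[-0.0006, 0, 0.0024], 0], [[-0.0008, 0, 0.0024], 0], [[-0.0009, 0, 0.0024], 0], [[-0.001, 0, 0.0023], 0], [[-0.0011, 0, 0.0022], 0]]388
 [[[-0.0012, 0, 0.0022], 0], [[-0.0014, 0, 0.0021], 0], [[-0.0015, 0, 0.002], 0], [[-0.0016, 0, 0.002], 0], [[-0.0017, 0, 0.0019], 0]]
```

drive_tool:
  motion:
    - [[0.0029,0,0.003],0]
    - [[0.0027,0,0.0032],0]

```text
time_s: 6.2
tool_pos: [529.7, 82.6, 127.6]
ee_rot: [[0.997, -0.003, 0.074], [-0.074, -0.001, 0.997], [-0.003, -1.0, -0.001]]
wrist_force: [-2.2, -2.1, 6.5]
grip_width: 17.5
```

```bash
python3 st.py; python3 arc.py 323 1.5 50
```

```text
t=6.20 ang=320.2 r=47.0 z=127.6 F_tan=-3.1 F_rad=-0.1 Fz=6.5 grip=17.5
323-> [[[0.0007, 0, 0.001], 0], [[0.0007, 0, 0.001], 0], [[0.0007, 0, 0.0011], 0], [[0.0007, 0, 0.0011], 0], [[0.0006, 0, 0.0011], 0]]
330-> [[[0.0006, 0, 0.0011], 0], [[0.0006, 0, 0.0011], 0], [[0.0005, 0, 0.0011], 0], [[0.0005, 0, 0.0011], 0], [[0.0005, 0, 0.0012], 0]]
338-> [[[0.0005, 0, 0.0012], 0], [[0.0004, 0, 0.0012], 0], [[0.0004, 0, 0.0012], 0], [[0.0004, 0, 0.0012], 0], [[0.0003, 0, 0.0012], 0]]
346-> [[[0.0003, 0, 0.0012], 0], [[0.0003, 0, 0.0012], 0], [[0.0002, 0, 0.0012], 0], [[0.0002, 0, 0.0012], 0], [[0.0002, 0, 0.0012], 0]]
353-> [[[0.0001, 0, 0.0012], 0], [[0.0001, 0, 0.0013], 0], [[0.0001, 0, 0.0013], 0], [[0.0, 0, 0.0013], 0], [[0.0, 0, 0.0013], 0]]
360-> [[[-0.0, 0, 0.0013], 0], [[-0.0001, 0, 0.0013], 0], [[-0.0001, 0, 0.0013], 0], [[-0.0001, 0, 0.0013], 0], [[-0.0002, 0, 0.0012], 0]]
368-> [[[-0.0002, 0, 0.0012], 0], [[-0.0002, 0, 0.0012], 0], [[-0.0003, 0, 0.0012], 0], [[-0.0003, 0, 0.0012], 0], [[-0.0003, 0, 0.0012], 0]]
376-> [[[-0.0004, 0, 0.0012], 0], [[-0.0004, 0, 0.0012], 0], [[-0.0004, 0, 0.0012], 0], [[-0.0004, 0, 0.0012], 0], [[-0.0005, 0, 0.0012], 0]]
383-> [[[-0.0005, 0, 0.0012], 0], [[-0.0005, 0, 0.0011], 0], [[-0.0006, 0, 0.0011], 0], [[-0.0006, 0, 0.0011], 0], [[-0.0006, 0, 0.0011], 0]]
390-> [[[-0.0007, 0, 0.0011], 0], [[-0.0007, 0, 0.0011], 0], [[-0.0007, 0, 0.001], 0], [[-0.0007, 0, 0.001], 0], [[-0.0008, 0, 0.001], 0]]
```

drive_tool:
  motion:
    - [[0.0014,0,0.002],0]
    - [[0.0009,0,0.0014],0]
    - [[0,0,0],0]
    - [[0,0,0],0]

```text
time_s: 6.6
tool_pos: [532.6, 86.0, 127.6]
ee_rot: [[0.997, -0.002, 0.074], [-0.074, -0.001, 0.997], [-0.002, -1.0, -0.001]]
wrist_force: [-0.2, -1.3, 5.6]
grip_width: 17.5
```

```bash
python3 st.py; python3 arc.py 327 2 35
```

```text
t=6.60 ang=325.6 r=46.9 z=127.6 F_tan=-1.1 F_rad=0.7 Fz=5.6 grip=17.5
327-> [[[0.0009, 0, 0.0014], 0], [[0.0008, 0, 0.0015], 0], [[0.0008, 0, 0.0015], 0], [[0.0007, 0, 0.0015], 0], [[0.0007, 0, 0.0015], 0]]
337-> [[[0.0006, 0, 0.0016], 0], [[0.0006, 0, 0.0016], 0], [[0.0005, 0, 0.0016], 0], [[0.0005, 0, 0.0016], 0], [[0.0004, 0, 0.0016], 0]]
347-> [[[0.0003, 0, 0.0016], 0], [[0.0003, 0, 0.0017], 0], [[0.0002, 0, 0.0017], 0], [[0.0002, 0, 0.0017], 0], [[0.0001, 0, 0.0017], 0]]
357-> [[[0.0001, 0, 0.0017], 0], [[0.0, 0, 0.0017], 0], [[-0.0001, 0, 0.0017], 0], [[-0.0001, 0, 0.0017], 0], [[-0.0002, 0, 0.0017], 0]]
367-> [[[-0.0002, 0, 0.0017], 0], [[-0.0003, 0, 0.0017], 0], [[-0.0003, 0, 0.0016], 0], [[-0.0004, 0, 0.0016], 0], [[-0.0005, 0, 0.0016], 0]]
377-> [[[-0.0005, 0, 0.0016], 0], [[-0.0006, 0, 0.0016], 0], [[-0.0006, 0, 0.0016], 0], [[-0.0007, 0, 0.0015], 0], [[-0.0007, 0, 0.0015], 0]]
387-> [[[-0.0008, 0, 0.0015], 0], [[-0.0008, 0, 0.0015], 0], [[-0.0009, 0, 0.0014], 0], [[-0.0009, 0, 0.0014], 0], [[-0.001, 0, 0.0014], 0]]
```

drive_tool:
  motion:
    - [[0.0009,0,0.0014],0]
    - [[0.0008,0,0.0015],0]
    - [[0,0,0],0]
    - [[0,0,0],0]

```text
time_s: 7.0
tool_pos: [534.6, 88.6, 127.6]
ee_rot: [[0.997, -0.002, 0.074], [-0.074, -0.001, 0.997], [-0.002, -1.0, -0.001]]
wrist_force: [-0.1, -2.6, 5.8]
grip_width: 17.5
```

```bash
python3 st.py
```

```text
t=7.00 ang=329.6 r=46.9 z=127.6 F_tan=-2.2 F_rad=1.4 Fz=5.8 grip=17.5
```

drive_tool:
  motion:
    - [[0.0008,0,0.0015],0]
    - [[0.0007,0,0.0015],0]
    - [[0,0,0],0]
    - [[0,0,0],0]

```text
time_s: 7.4
tool_pos: [536.4, 91.4, 127.6]
ee_rot: [[0.997, -0.002, 0.074], [-0.074, -0.001, 0.997], [-0.002, -1.0, -0.001]]
wrist_force: [0.0, -3.0, 5.6]
grip_width: 17.3
```

```bash
python3 st.py
```

```text
t=7.40 ang=333.7 r=46.9 z=127.6 F_tan=-2.6 F_rad=1.5 Fz=5.6 grip=17.3
```

drive_tool:
  motion:
    - [[0.0007,0,0.0015],0]
    - [[0.0006,0,0.0016],0]
    - [[0,0,0],0]
    - [[0,0,0],0]

```text
time_s: 7.8
tool_pos: [538.0, 94.4, 127.6]
ee_rot: [[0.997, -0.002, 0.074], [-0.074, -0.001, 0.997], [-0.002, -1.0, -0.001]]
wrist_force: [-0.2, -2.4, 6.0]
grip_width: 17.6
```

```bash
python3 st.py
```

```text
t=7.80 ang=337.9 r=46.9 z=127.6 F_tan=-2.2 F_rad=0.9 Fz=6.0 grip=17.6
```

drive_tool:
  motion:
    - [[0.0006,0,0.0016],0]
    - [[0.0005,0,0.0016],0]
    - [[0,0,0],0]
    - [[0,0,0],0]

```text
time_s: 8.2
tool_pos: [539.4, 97.5, 127.6]
ee_rot: [[0.997, -0.002, 0.074], [-0.074, -0.001, 0.997], [-0.002, -1.0, -0.001]]
wrist_force: [0.1, -2.2, 5.3]
grip_width: 17.4
```

```bash
python3 st.py
```

```text
t=8.20 ang=342.0 r=46.9 z=127.6 F_tan=-2.0 F_rad=1.0 Fz=5.3 grip=17.4
```

drive_tool:
  motion:
    - [[0.0005,0,0.0016],0]
    - [[0.0004,0,0.0016],0]
    - [[0,0,0],0]
    - [[0,0,0],0]

```text
time_s: 8.6
tool_pos: [540.4, 100.4, 127.6]
ee_rot: [[0.997, -0.002, 0.074], [-0.074, -0.001, 0.997], [-0.002, -1.0, -0.002]]
wrist_force: [-0.6, -3.8, 4.9]
grip_width: 17.6
```

```bash
python3 st.py
```

```text
t=8.60 ang=345.7 r=46.9 z=127.6 F_tan=-3.8 F_rad=0.6 Fz=4.9 grip=17.6
```

drive_tool:
  motion:
    - [[0.0003,0,0.0016],0]
    - [[0,0,0],0]
    - [[0,0,0],0]

```text
time_s: 8.9
tool_pos: [540.5, 100.8, 127.6]
ee_rot: [[0.997, -0.003, 0.073], [-0.073, -0.003, 0.997], [-0.003, -1.0, -0.004]]
wrist_force: [-1.1, -9.8, 7.0]
grip_width: 17.4
```

```bash
python3 st.py
```

```text
t=8.90 ang=346.2 r=46.8 z=127.6 F_tan=-9.7 F_rad=2.0 Fz=7.0 grip=17.4
```

Clear rise to 9.7 N with the handle hardly moving. One small nudge will confirm it is the stop.

drive_tool:
  motion:
    - [[0.0002,0,0.0008],0]
    - [[0,0,0],0]
    - [[0,0,0],0]

```text
time_s: 9.2
tool_pos: [540.5, 101.0, 127.5]
ee_rot: [[0.997, -0.003, 0.073], [-0.073, -0.004, 0.997], [-0.003, -1.0, -0.004]]
wrist_force: [-0.5, -13.0, 7.3]
grip_width: 17.2
```

```bash
python3 st.py;  python3 arc.py 348 -8 10; python3 arc.py 268 -5 30
```

```text
t=9.20 ang=346.4 r=46.8 z=127.5 F_tan=-12.6 F_rad=3.5 Fz=7.3 grip=17.2
348-> [[[-0.0018, 0, -0.0064], 0], [[-0.0027, 0, -0.0061], 0], [[-0.0035, 0, -0.0057], 0], [[-0.0043, 0, -0.0051], 0], [[-0.005, 0, -0.0045], 0]]
308-> [[[-0.0056, 0, -0.0037], 0], [[-0.006, 0, -0.0029], 0], [[-0.0064, 0, -0.0021], 0], [[-0.0066, 0, -0.0012], 0], [[-0.0067, 0, -0.0002], 0]]
268-> [[[-0.0042, 0, 0.0003], 0], [[-0.0041, 0, 0.0007], 0], [[-0.0041, 0, 0.001], 0], [[-0.0039, 0, 0.0014], 0], [[-0.0038, 0, 0.0017], 0]]
243-> [[[-0.0036, 0, 0.0021], 0], [[-0.0035, 0, 0.0024], 0], [[-0.0032, 0, 0.0027], 0], [[-0.003, 0, 0.0029], 0], [[-0.0027, 0, 0.0032], 0]]
218-> [[[-0.0024, 0, 0.0034], 0], [[-0.0021, 0, 0.0036], 0], [[-0.0018, 0, 0.0038], 0], [[-0.0015, 0, 0.0039], 0], [[-0.0011, 0, 0.004], 0]]
193-> [[[-0.0008, 0, 0.0041], 0], [[-0.0004, 0, 0.0042], 0], [[-0.0, 0, 0.0042], 0], [[0.0003, 0, 0.0042], 0], [[0.0007, 0, 0.0041], 0]]
168-> [[[0.001, 0, 0.0041], 0], [[0.0014, 0, 0.0039], 0], [[0.0017, 0, 0.0038], 0], [[0.0021, 0, 0.0036], 0], [[0.0024, 0, 0.0035], 0]]
143-> [[[0.0027, 0, 0.0032], 0], [[0.0029, 0, 0.003], 0], [[0.0032, 0, 0.0027], 0], [[0.0034, 0, 0.0024], 0], [[0.0036, 0, 0.0021], 0]]
```

It is the stop: 12.6 N at the handle (6–15 N wanted), again almost no motion. Next comes the clockwise wind: about 57° of slack plus about 153° (8.5 mm), aiming slightly short and then looking.

```bash
python3 arc.py 350 -10 20
```

```text
350-> [[[-0.0022, 0, -0.0081], 0], [[-0.0035, 0, -0.0076], 0], [[-0.0048, 0, -0.0069], 0], [[-0.0059, 0, -0.0059], 0], [[-0.0069, 0, -0.0048], 0]]
300-> [[[-0.0076, 0, -0.0035], 0], [[-0.0081, 0, -0.0022], 0], [[-0.0083, 0, -0.0007], 0], [[-0.0083, 0, 0.0007], 0], [[-0.0081, 0, 0.0022], 0]]
250-> [[[-0.0076, 0, 0.0035], 0], [[-0.0069, 0, 0.0048], 0], [[-0.0059, 0, 0.0059], 0], [[-0.0048, 0, 0.0069], 0], [[-0.0035, 0, 0.0076], 0]]
200-> [[[-0.0022, 0, 0.0081], 0], [[-0.0007, 0, 0.0083], 0], [[0.0007, 0, 0.0083], 0], [[0.0022, 0, 0.0081], 0], [[0.0035, 0, 0.0076], 0]]
```

drive_tool:
  motion:
    - [[-0.0022,-0.0005,-0.0081],0]
    - [[-0.0035,0,-0.0076],0]
    - [[-0.0048,0,-0.0069],0]
    - [[-0.0059,0,-0.0059],0]
    - [[-0.0069,0,-0.0048],0]

```text
time_s: 9.7
tool_pos: [515.3, 72.0, 127.8]
ee_rot: [[0.997, -0.002, 0.075], [-0.075, 0.001, 0.997], [-0.002, -1.0, 0.0]]
wrist_force: [-2.1, 6.7, -2.3]
grip_width: 17.2
```

```bash
python3 st.py
```

```text
t=9.70 ang=298.3 r=47.4 z=127.8 F_tan=0.8 F_rad=-7.0 Fz=-2.3 grip=17.2
```

drive_tool:
  motion:
    - [[-0.0076,0,-0.0035],0]
    - [[-0.0081,0,-0.0022],0]
    - [[-0.0083,0,-0.0007],0]
    - [[-0.0083,0,0.0007],0]
    - [[-0.0081,0,0.0022],0]

```text
time_s: 10.2
tool_pos: [476.5, 71.4, 128.1]
ee_rot: [[0.997, 0.002, 0.074], [-0.074, -0.0, 0.997], [0.002, -1.0, -0.0]]
wrist_force: [5.3, 0.9, -7.0]
grip_width: 17.4
```

```bash
python3 st.py
```

```text
t=10.20 ang=250.4 r=48.0 z=128.1 F_tan=4.4 F_rad=-2.9 Fz=-7.0 grip=17.4
```

drive_tool:
  motion:
    - [[-0.0076,0,0.0035],0]
    - [[-0.0069,0,0.0048],0]
    - [[-0.0059,0,0.0059],0]
    - [[-0.0048,0,0.0069],0]
    - [[-0.0035,0,0.0076],0]

```text
time_s: 10.7
tool_pos: [448.8, 102.7, 128.2]
ee_rot: [[0.997, -0.001, 0.074], [-0.074, -0.001, 0.997], [-0.001, -1.0, -0.001]]
wrist_force: [2.4, -3.8, -7.4]
grip_width: 17.4
```

```bash
python3 st.py
```

```text
t=10.70 ang=199.3 r=48.9 z=128.2 F_tan=4.2 F_rad=-1.3 Fz=-7.4 grip=17.4
```

drive_tool:
  motion:
    - [[-0.0022,0,0.0081],0]
    - [[-0.0007,0,0.0083],0]
    - [[0.0007,0,0.0083],0]
    - [[0.0022,0,0.0081],0]
    - [[0.0035,0,0.0076],0]

```text
time_s: 11.2
tool_pos: [455.5, 143.1, 128.1]
ee_rot: [[0.997, -0.002, 0.074], [-0.074, -0.0, 0.997], [-0.002, -1.0, -0.0]]
wrist_force: [-2.7, -2.7, -3.9]
grip_width: 17.1
```

drive_tool:
  motion:
    - [[0,0,0],0]
    - [[0,0,0],0]

```text
time_s: 11.4
tool_pos: [456.1, 143.5, 128.2]
ee_rot: [[0.997, -0.001, 0.074], [-0.074, 0.001, 0.997], [-0.001, -1.0, 0.001]]
wrist_force: [-3.7, 3.2, -4.9]
grip_width: 17.2
```

```bash
python3 st.py
```

```text
t=11.40 ang=149.1 r=48.8 z=128.2 F_tan=-0.5 F_rad=4.9 Fz=-4.9 grip=17.2
```

drive_tool:
  motion:
    - [[0,0,0],0]
    - [[0,0,0],0]
    - [[0,0,0],0]
    - [[0,-0.02,0],0]
    - [[0,-0.04,0],0]
  jaw: 0.4

```text
time_s: 11.9
tool_pos: [454.8, 141.8, 187.1]
ee_rot: [[0.997, -0.005, 0.075], [-0.075, -0.001, 0.997], [-0.005, -1.0, -0.002]]
wrist_force: [0.7, 0.9, 0.9]
grip_width: 34.6
```

drive_tool:
  motion:
    - [[0.03,-0.005,0.007],0]
    - [[0.035,0,0.008],0]
    - [[0.035,0,0.008],0]
    - [[0.035,0,0.007],0]
    - [[0.035,0,0.007],0]

```text
time_s: 12.4
tool_pos: [630.4, 166.7, 193.8]
ee_rot: [[0.997, 0.001, 0.075], [-0.075, 0.0, 0.997], [0.001, -1.0, 0.0]]
wrist_force: [0.0, 1.0, 0.3]
grip_width: 34.2
```

drive_tool:
  motion:
    - [[0,0,0],0]
    - [[0,0,0],0]

```text
time_s: 12.6
tool_pos: [628.7, 166.4, 192.9]
ee_rot: [[0.997, -0.0, 0.075], [-0.075, -0.0, 0.997], [-0.0, -1.0, -0.0]]
wrist_force: [0.5, -0.3, -0.5]
grip_width: 34.2
```

```bash
python3 snap.py w4; python3 - <<'E'
from h import *
d=dict(np.load("w4.npz"));T=d["T"]
W=HUB+164*UX+62*UY;Xc=(np.array([*W,50])-T[:3,3])@T[:3,:3]
p,_=cv2.projectPoints(Xc.reshape(1,3),np.zeros(3),np.zeros(3),d["mtx"],d["dist_coeffs"]);u,v=p.ravel().astype(int);print(u,v)
im=cv2.imread("pics/w4.png");big=cv2.resize(im[v-30:v+30,u-40:u+40],None,fx=6,fy=6,interpolation=cv2.INTER_CUBIC)
canvas=np.zeros((600,800,3),np.uint8);canvas[:360,:480]=big;canvas[360:,:320]=cv2.resize(im,(320,240));cv2.imwrite("pics/c4.png",canvas)
E
```

```text
12.6 [628.7 166.4 192.9] [ 0.5 -0.3 -0.5] 34.23431704698956
319 264
```

View pics/c4.png

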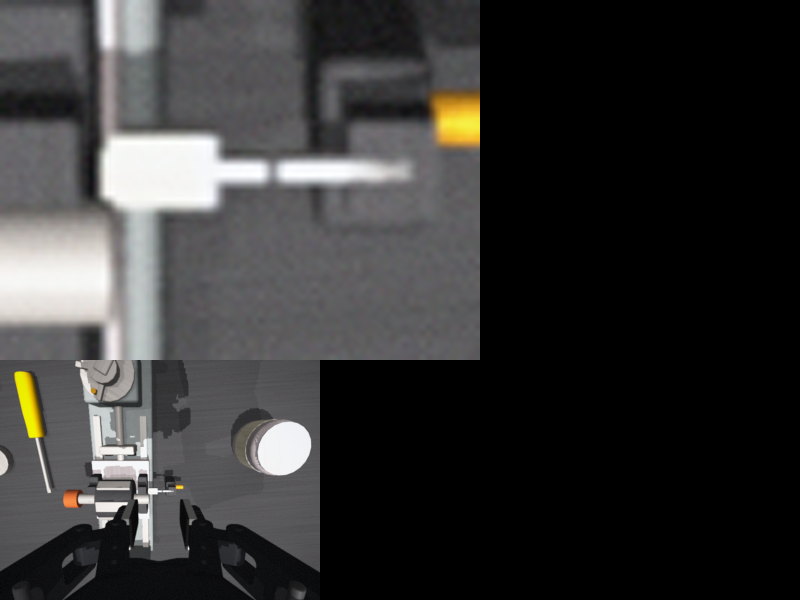

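The close view shows the two blades facing across the gap at crop x≈272, both centred at crop row about 172 (pixel ≈(325,293)→ row 262.6). They look level, so I measure it in subpixels, along with the crank–peg angle.

```bash
python3 - <<'E'
from h import *
d=dict(np.load("w4.npz"));T=d["T"];g=d["image"].astype(float).mean(-1)
def row(u):
    c=g[255:272,u]-np.median(g[240:285,u]);c[c<25]=0;return (c@np.arange(255,272))/c.sum()
u0=319-40
I=[(u,row(u)) for u in range(u0+38,u0+43)];M=[(u,row(u)) for u in range(u0+48,u0+56)]
for n,L in(("idx",I),("mark",M)):
    P=(onplane(d,T,L,50)[:,:2]-HUB);print(n,np.round([v for _,v in L],2),(P@UX).round(2),(P@UY).round(1))
W=cloud(d,T);im=d["image"].astype(int)
k=(im[...,0]>120)&(im[...,0]-im[...,2]>60)&(W[...,2]>95)&(W[...,2]<112)&(np.hypot(W[...,0]-496,W[...,1]-115)<40);print("peg",k.sum(),W[k].mean(0).round(1))
p=W[k].mean(0)[:2]-HUB;print("screw x deg",np.degrees(np.arctan2(-p@UY,-p@UX))%360)
k=(im.max(-1)<60)&(W[...,2]>162)&(W[...,2]<170)&(np.hypot(W[...,0]-496,W[...,1]-115)<75);print(k.sum())
E
```

```text
idx [262.14 262.14 262.14 262.14 262.15] [161.65 161.65 161.65 161.65 161.66] [60.2 61.  61.8 62.6 63.4]
mark [262.12 262.1  262.11 262.05 262.05 262.04 262.08 262.12] [161.63 161.61 161.61 161.57 161.56 161.56 161.59 161.62] [68.3 69.1 69.9 70.7 71.5 72.3 73.1 74. ]
peg 101 [516.6  99.7 107.8]
screw x deg 147.14910448002402
0
```

```bash
python3 - <<'E'
from h import *
from plant import *
d=get_image("scene");W=cloud(d);im=d["image"].astype(int)
k=(im.max(-1)<60)&(W[...,2]>158)&(W[...,2]<172)&(np.hypot(W[...,0]-496,W[...,1]-115)<70)&(W[...,0]<540)
p=W[k].mean(0);q=p[:2]-HUB;print(k.sum(),p.round(1),np.hypot(*q),np.degrees(np.arctan2(q@UY,q@UX)))
E
```

```text
0 [nan nan nan] nan nan<stdin>:5: RuntimeWarning: Mean of empty slice.
  ret = um.true_divide(
```

drive_tool:
  motion:
    - [[-0.02,-0.03,0],0]
    - [[-0.03,-0.03,0],0]
    - [[-0.035,0,0],0]
    - [[-0.035,0,0],0]
    - [[0,0,0],0]

```text
time_s: 13.2
tool_pos: [503.7, 175.2, 253.4]
ee_rot: [[0.997, -0.003, 0.073], [-0.073, -0.001, 0.997], [-0.003, -1.0, -0.001]]
wrist_force: [0.7, 1.0, -0.1]
grip_width: 34.3
```

```bash
python3 snap.py w5; python3 - <<'E'
from h import *
d=dict(np.load("w5.npz"));W=cloud(d,d["T"]);im=d["image"].astype(int)
near=np.hypot(W[...,0]-496,W[...,1]-115)<70
k=near&(im.max(-1)<70)&(W[...,2]>160)&(W[...,2]<172)
j=near&(im[...,0]>120)&(im[...,0]-im[...,2]>60)&(W[...,2]>95)&(W[...,2]<112)
for n,k,s in(("handle",k,1),("screw",j,-1)):
    p=W[k].mean(0);q=s*(p[:2]-HUB);print(n,k.sum(),p.round(1),np.hypot(*q).round(1),np.degrees(np.arctan2(q@UY,q@UX)))
E
```

```text
13.2 [503.7 175.2 253.4] [ 0.7  1.  -0.1] 34.26774077632569
handle 604 [456.6 144.  165.8] 48.7 148.2278030667939
screw 48 [517.1 100.1 107.6] 26.0 148.41377456826135
```

View pics/w5.png

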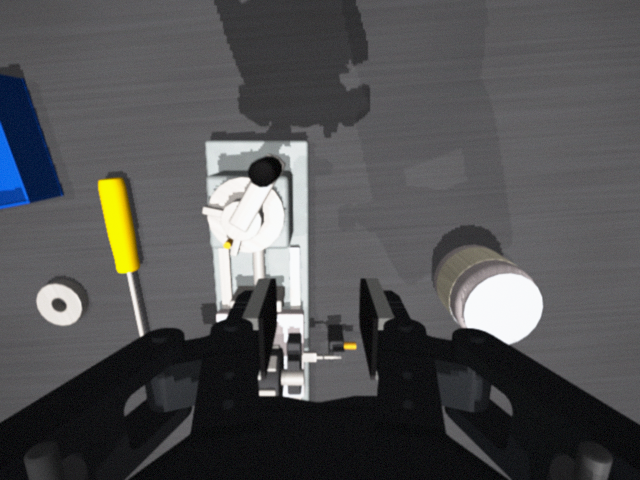

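The handle (264,170) and the peg (227,244) are in line through the hub. That puts the crank at 148.2° and the screw at 148.4°, so the slack is taken up clockwise. The blades are level at (322,357), and the hand is clear.

```bash
python3 -c "
from plant import *
print(sign_off())"
```

```text
the job is handed in; nothing more can be done
None
```

The carriage has been wound back to its rubber stop and forward again until the index blade was level with the pointer. The hand is off the crank and the job is handed in.

- **Back stop:** I wound the crank about 300° anticlockwise, with a 12 N grip. Near the stop I went in small steps, with resting force below 3 N. It then rose to 3.8, 9.7 and 12.6 N while the handle hardly moved, so the stop was touched without being forced. I saw it only by feel; no picture was taken at the stop.
- **Level with the pointer:** I wound about 197° clockwise, finishing on a clockwise turn, then let go. The wrist camera puts the index blade within about 0.1 mm of the pointer blade.
- **Slack:** the crank is at 148.2° and the screw at 148.4°, so the clockwise-driving side is still engaged.
- **Other things on the bench:** the hand is well clear at TCP height 253 mm. I never approached the bystanders, but I did not measure their final positions.
- **Check that failed:** one look for the handle with the scene camera found nothing, probably because the gripper was in the way. I took the crank angle from the wrist camera instead.

The arm's clock read about 13 s of the 61 s allowed.

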